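# Tip the pale whetstone out of its storage block and lay it on the sharpening mat

## Robot

A 7-joint arm with a two-finger parallel gripper is mounted at the origin on a cart in front of the work surface, level with it; the furniture and walls round the work are solid. World frame = base frame: x ahead of the robot, y to its left, z up, the work surface at z = 0. Lengths are in m, angles in rad, forces in N, time in s.
With the tool pointing down it reaches from about 0.425 to 0.875 m from the base axis. Payload 4.7 kg.
Tool frame: the origin (TCP) lies midway between the tips of the shut fingers; the grasp point (between the pads) lies 19 mm behind it; z points along the fingers, y is the line along which they close (so a half turn about z gives the same grasp; the last joint's range is limited). The gripper opens to 87 mm and grips with 3 to 60 N. Pads are 19 mm wide; open, the fingers measure 117 mm over their backs; the gripper's body (75 mm by 190 mm) begins 51 mm behind the grasp point.
Start: joints at [-1.274, 0.321, -0.07, 1.45, 0.023, 1.371, -0.057], TCP at [0.181, 0.624, 0.19] pointing down, gripper open.
Joint ranges: [-2.86, 2.86], [-0.3, 2.09], [-1.38, 1.24], [0.06, 2.45], [-1.56, 4.7], [0.09, 2.05], [-2.69, 2.69]. Speed limits (rad/s): [2.57, 2.57, 3.14, 3.14, 3.14, 3.14, 3.14].

## Interface

Orientations are given as a rotation vector (axis times angle).
In Python, from bench import ctrl gives the robot as it stands. The module is installed in compiled form; this text tells all that it offers.
- The arm moves only by the shell command python3 -m handwheel 'ROWS' [FORCE]. ROWS is JSON, a list of rows, each a list of 7 numbers: the finger opening in m, from 0 to 0.087, then the shift along the tool's x, y, z in m, then the turn, a rotation vector about the tool's x, y, z in degrees. A call has 1 to 12 rows; each row shifts and turns the commanded pose from where the row before left it, along the tool's axes as they then stand; what a row does not reach is not made up. A row lasts 1/8 s, in which the tool goes at most 62.5 mm and 10.7 degrees, less where a joint would pass 70% of its speed; a pose out of reach is approached as far as the arm can. A call is refused whole if a number of a shift passes 0.0625 or a number of a turn 10.7, either way. A call with a gripper value outside its range is refused whole. The fingers move at their own pace and stop on an object; FORCE is the grip in N (left out, the last holds). Time passes only in rows, so rows that do not move let the fingers close. It gives the time, the measured TCP pose, the force, the opening and the grip force at its end, in the units of the state.
- ctrl.get_state(): the state, without advancing time (a new reading comes with each control period).
- ctrl.get_image(name): name is "side" or "top" or "wrist"; returns (picture, depth): 400x640x3 uint8, blue, green, red; 400x640 float32, m along the optical axis (not along the pixel's ray), 0 where there is no reading.
- ctrl.camera_info(name): a dict with "intrinsics" (3x3 intrinsics, pixels), "R" (3x3) and "t" (3): a world point X has camera coordinates R X + t. Camera axes: x right, y down, z forward; pixel columns grow to the right and rows downward; lengths in m; the calibration is good to about 2 mm. A picture is of the moment at which its call begins: read the wrist's pose just before it. camera_info takes no time and is no camera call; for the wrist camera it gives the pose at the moment of the call.
- ctrl.close_job(): hands the job in; it is judged then, once.
The state is a dict: "time": time; "joint_positions": joint angles; "qd": joint speeds; "joint_torque": joint torques, N m; "position": TCP position; "tool_rot": TCP orientation; "ft_force": force on the tool from outside, world axes, zero at the start; "torque": the same for the moment, N m; "grip_width": opening from 0.0 (shut) to 1.0 (fully open); "grip_force": force on a finger pad.
Only numpy, scipy, OpenCV 4.12 (cv2) and the standard library are available. Lean on these libraries where they do the work, as an engineer would, in place of code of your own. Each camera call takes 0.05 s, during which the arm holds its last target. There are 200 camera calls.

## Task

Take the pale whetstone out of its wooden storage block and lay it flat in the middle of the blue-green rubber mat, lengthwise along the mat, so that knives can be sharpened. The stone lies flush, so press down its end by the low wall and the two brass dots until it tips and its other end stays up, then grip it by that raised end. Do not drop the stone, and leave the dark whetstone lying in its own block.

Things in the scene. Friction and masses are not known exactly. Their poses are not given: they have to be found in the camera images.
- pale_stone: Pale cream whetstone, loose, 120 x 50 x 28 mm (x, y, z), 0.3 kg. Origin: centre of underside; x along its length, z up. Starts flush in pale_block, just 2.5 mm off balance: a few N down on its -x end, 45 mm from the middle, tips it (about 19 mm down there). It stays tipped by itself, about 25 degrees, its sides 11 to 20 mm clear of the block near the +x end. Grip width 50 mm, along y.
- pale_block: Fixed wooden block under the pale stone (two alike), 160 x 78 x 62 mm. Origin on the worktop, below the pocket's ridge; x along its length. Pocket 54 mm wide, x -72 to +64 mm. Its floor: ledge 34 mm high for x > 0, ramp sinking 25 degrees for x < 0. The end wall at -x (near the robot) is 40 mm high, other walls 62. Brass dots on the side walls at x = -45 mm: press between them.
- mat: Fixed blue-green rubber mat on the worktop, 180 x 100 x 5 mm thick, with a paler stripe across each end. Origin at the centre of its underside (its top is 5 mm higher); x along its length.
- dark_stone: Dark grey whetstone, same size and shape as the pale one, flush in the other wooden block; to be left there. Origin at the centre of its underside, x along its length.

How it is judged:
By the outcome, as a careful person would: the job done as asked, in the order asked, and still so for the second after the job is handed in, with the robot touching nothing.
It also fails if it takes over 45 s, if anything falls off the work surface, if the arm or the gripper's body presses on something with over 40 N, if the wrist force passes 120 N, or if a joint passes its speed limit or range.

## Working session

There is one attempt and no reset: what is moved stays moved. The work goes in short steps, Python scripts to look and compute and a shell command to move; the robot and the scene stay as the last step left them, time stands still between calls to the robot, and variables do not carry over. Pictures are saved under pics/ and viewed, at most 10 in all, crops included, and the job is handed in when it is done.

```bash
mkdir -p pics; python3 - <<'E'
from bench import ctrl
import cv2,numpy as np
s=ctrl.get_state();print(s['time'],s['position'],s['tool_rot'],s['grip_width'])
for n in('top','side'):
    i,d=ctrl.get_image(n);cv2.imwrite(f'pics/{n}0.png',i);np.save(f'{n}0.npy',d)
    print(n,ctrl.camera_info(n))
E
```

```text
0.0 [0.18125753 0.62354836 0.18894525] [-4.42659063e-01 -3.11009376e+00  3.06144598e-03] 1.0001713041182172
top {'intrinsics': array([[496.06535948,   0.        , 319.45685559],
       [  0.        , 496.06535948, 205.44631901],
       [  0.        ,   0.        ,   1.        ]]), 'R': array([[-0.00253456, -0.99991135, -0.01307152],
       [-0.99825785,  0.00330048, -0.05890979],
       [ 0.05894771,  0.01289944, -0.99817773]]), 't': array([0.0125344 , 0.49472389, 1.02969735])}
side {'intrinsics': array([[369.6324247 ,   0.        , 313.23707925],
       [  0.        , 369.6324247 , 200.77471886],
       [  0.        ,   0.        ,   1.        ]]), 'R': array([[ 0.99986502, -0.01608766, -0.00333562],
       [-0.00946084, -0.39778002, -0.91743204],
       [ 0.01343249,  0.91733977, -0.39787853]]), 't': array([-0.47415395,  0.05646635,  0.86260452])}
```

View pics/top0.png

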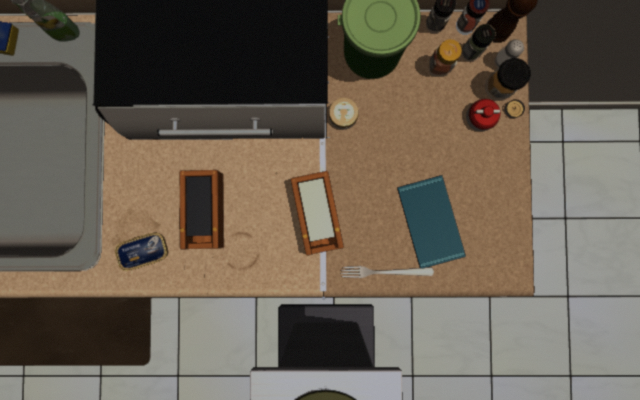

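View pics/side0.png

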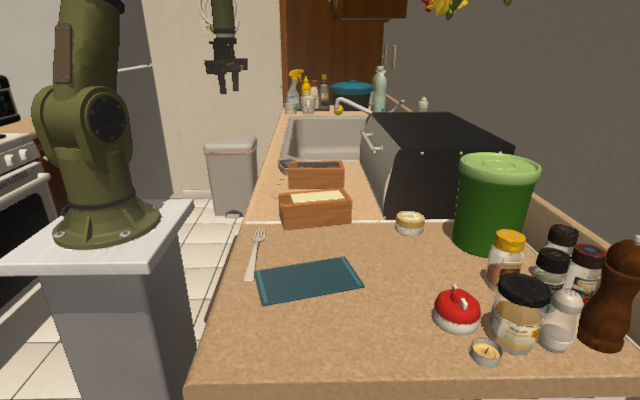

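The top view shows the pale block at about (317,212), its low wall and dots towards the robot at about row 245. The mat is at about (431,221) and the dark block at about (199,209). The side view agrees, and a fork lies near the mat's near edge. Next I measure the poses.

```bash
cat >h.py <<'E'
from bench import ctrl
import cv2,numpy as np
from scipy.spatial.transform import Rotation as Ro
def pts(name,d,uv):
    c=ctrl.camera_info(name);K=c['intrinsics'];uv=np.atleast_2d(uv).astype(int)
    z=d[uv[:,1],uv[:,0]].astype(float)
    p=np.c_[(uv[:,0]-K[0,2])/K[0,0]*z,(uv[:,1]-K[1,2])/K[1,1]*z,z]
    return ((p-c['t'])@c['R'])[z>0]
def rect(P):
    r=cv2.minAreaRect((P[:,:2]*1000).astype(np.float32));b=cv2.boxPoints(r)
    e=[b[1]-b[0],b[2]-b[1]];l=max(e,key=np.linalg.norm);l=l if l[0]>0 else -l
    return np.round(r[0],1),np.round(sorted(r[1]),1),round(float(np.degrees(np.arctan2(l[1],l[0]))),2),np.round(np.percentile(P[:,2],[5,50,95])*1000,1)
E
python3 - <<'E'
from h import *
i=cv2.imread('pics/top0.png');d=np.load('top0.npy')
hsv=cv2.cvtColor(i,cv2.COLOR_BGR2HSV);H,S,V=cv2.split(hsv)
for n,(u,v) in dict(stone=(317,210),mat=(431,221),dark=(199,205)).items(): print(n,hsv[v,u])
def comp(m,u,v):
    _,l=cv2.connectedComponents(m.astype(np.uint8));return l==l[v,u]
for n,m,u,v in(('stone',(S<70)&(V>130),317,210),('mat',(H>80)&(H<110)&(S>80),431,221),('dark',(V<75)&(S<120),199,205)):
    m=comp(m,u,v);y,x=np.nonzero(m);print(n,len(x),x.min(),x.max(),y.min(),y.max(),*rect(pts('top',d,np.c_[x,y])))
# block rim by height
Y,X=np.mgrid[140:265,150:360];uv=np.c_[X.ravel(),Y.ravel()];P=pts('top',d,uv)
for lo,hi in((.2,.3),(-.1,.1)):
    Q=P[(P[:,2]>.055)&(P[:,2]<.072)&(P[:,1]>lo)&(P[:,1]<hi)];print('blk',len(Q),*rect(Q) if len(Q) else '')
print(pts('top',d,[(320,247),(317,210),(431,221),(338,225),(400,272)]))
# obstacles heights: oven
print(pts('top',d,[(200,100),(300,60),(343,112),(380,15),(450,60)]))
cv2.imwrite('pics/crop.png',cv2.resize(i[160:270,280:480],None,fx=4,fy=4,interpolation=cv2.INTER_CUBIC))
E
```

```text
stone [ 33  27 170]
mat [ 95 114  78]
dark [135  13  39]
stone 1431 299 333 179 240 [484.2  17.4] [ 48.8 118.4] 11.42 [58.5 61.5 64.5]
mat 3777 398 463 176 266 [ 460.3 -224.4] [ 97.4 176.9] 14.8 [1.2 4.5 7.7]
dark 1504 186 211 176 235 [493.4 256.1] [ 53.3 120.4] 0.21 [58.2 61.4 64.3]
blk 2647 [485.7 254.1] [ 77.9 159.9] 0.84 [57.6 61.2 64.2]
blk 2574 [478.   16.3] [ 78.  160.1] 11.39 [58.1 61.3 64.3]
[[ 0.40815732  0.00987652  0.03926608]
 [ 0.48284487  0.01544704  0.06142843]
 [ 0.46165486 -0.2250189   0.00301145]
 [ 0.45264493 -0.02666144  0.05894482]
 [ 0.35505715 -0.15681486  0.0122159 ]]
[[ 0.67460768  0.22235767  0.18431689]
 [ 0.74613944  0.04312727  0.18486171]
 [ 0.68855006 -0.03876829  0.03549964]
 [ 0.77382348 -0.2461821   0.1017888 ]]
```

View pics/crop.png

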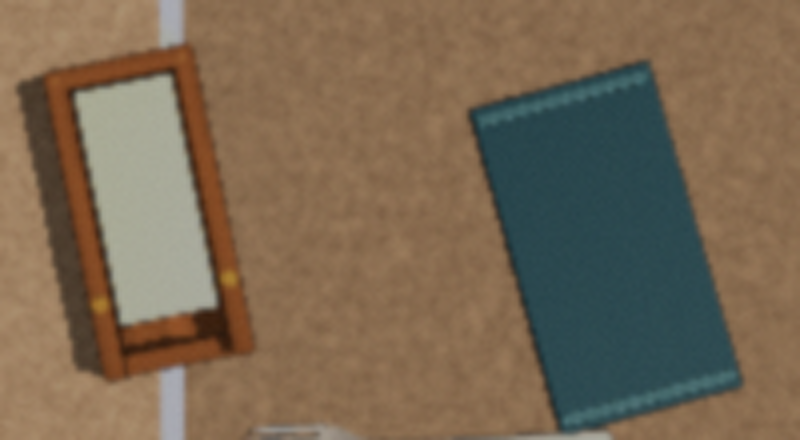

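The stone centre is 6.3 mm along x from the block's outline centre. That fits 12 mm end walls, which puts the ridge at centre + 4 mm, about (0.482, 0.017), with a yaw of 11.4°. The mat is at (0.460, -0.224) with a yaw of 14.8°, and the heights are as expected. First I travel over, with the fingers shut for pressing.

```bash
cat >>h.py <<'E'
def goal(p,yaw,tilt=0):
    """shift in current tool axes, then turn (deg) to tool x along yaw, z down, tilted about tool y"""
    s=ctrl.get_state();R=Ro.from_rotvec(s['tool_rot'])
    G=Ro.from_euler('z',yaw,degrees=True)*Ro.from_euler('x',180,degrees=True)*Ro.from_euler('y',tilt,degrees=True)
    print('t',round(s['time'],2),'pos',np.round(s['position'],4),'F',np.round(s['ft_force'],1),'q6,7',np.round(s['joint_positions'][5:],2),'grip',round(s['grip_width']*87,1),round(s['grip_force'],1))
    print('shift mm',np.round(R.inv().apply(np.array(p)-s['position'])*1000,1),'turn',np.round((R.inv()*G).as_rotvec(degrees=True),2),'shift in goal axes',np.round(G.inv().apply(np.array(p)-s['position'])*1000,1))
E
python3 -c "
from h import *
goal([.42,.25,.19],11.4)
goal([.4378,.0082,.10],11.4)"
```

```text
t 0.1 pos [0.1813 0.6237 0.1891] F [-0.8 -0.1 -0.5] q6,7 [ 1.37 -0.06] grip 87.1 0.0
shift mm [-333.5 -292.2   -0.4] turn [-3.000e-02  1.300e-01  1.524e+02] shift in goal axes [160.2 413.5  -0.9]
t 0.1 pos [0.1813 0.6237 0.1891] F [-0.8 -0.1 -0.5] q6,7 [ 1.37 -0.06] grip 87.1 0.0
shift mm [-418.1 -519.3   90. ] turn [-3.000e-02  1.300e-01  1.524e+02] shift in goal axes [129.8 654.   89.1]
```

```bash
python3 -m handwheel '[[0,-0.042,-0.0365,0,0,0,0],[0,-0.042,-0.0365,0,0,0,0],[0,-0.042,-0.0365,0,0,0,0],[0,-0.042,-0.0365,0,0,0,0],[0,-0.042,-0.0365,0,0,0,0],[0,-0.042,-0.0365,0,0,0,0],[0,-0.042,-0.0365,0,0,0,0],[0,-0.042,-0.0365,0,0,0,0]]'
python3 -m handwheel '[[0,0,0,0,0,0,10.5],[0,0,0,0,0,0,10.5],[0,0,0,0,0,0,10.5],[0,0,0,0,0,0,10.5],[0,0,0,0,0,0,10.5],[0,0,0,0,0,0,10.5],[0,0,0,0,0,0,10.5],[0,0,0,0,0,0,10.5],[0,0,0,0,0,0,10.5],[0,0,0,0,0,0,10.5],[0,0,0,0,0,0,10.5],[0,0,0,0,0,0,10.5]]'
python3 -c "
from h import *
goal([.4378,.0082,.10],11.4)"
```

```text
time: 1.1
position: [0.4232, 0.2482, 0.1899]
tool_rot: [-0.443, -3.11, -0.0]
ft_force: [0.7, 1.2, -0.5]
grip_width: 0.171
grip_force: 0.0
time: 2.6
position: [0.4222, 0.2498, 0.1896]
tool_rot: [2.975, 1.009, -0.001]
ft_force: [-0.2, -0.8, 1.0]
grip_width: 0.005
grip_force: 0.0
t 2.6 pos [0.4222 0.2498 0.1896] F [-0.2 -0.8  1. ] q6,7 [ 1.32 -1.51] grip 0.5 0.0
shift mm [-134.5  201.3   89.7] turn [1.000e-02 5.000e-02 2.605e+01] shift in goal axes [-32.5 239.9  89.6]
```

```bash
python3 -m handwheel '[[0,0,0,0,0,0,8.7],[0,0,0,0,0,0,8.7],[0,0,0,0,0,0,8.65],[0,-0.0065,0.048,0.018,0,0,0],[0,-0.0065,0.048,0.018,0,0,0],[0,-0.0065,0.048,0.018,0,0,0],[0,-0.0065,0.048,0.018,0,0,0],[0,-0.0065,0.048,0.0175,0,0,0],[0,0,0,0,0,0,0]]'
python3 -c "
from h import *
goal([.4378,.0082,.062],11.4)
i,d=ctrl.get_image('wrist');print(np.round(pts('wrist',d,[(320,200)]),3));cv2.imwrite('pics/w1.png',i)"
```

```text
time: 3.72
position: [0.4382, 0.0045, 0.0992]
tool_rot: [3.125, 0.31, -0.005]
ft_force: [0.2, 0.8, -0.2]
grip_width: 0.004
grip_force: 0.0
t 3.73 pos [0.4382 0.0045 0.0992] F [ 0.2  0.8 -0.2] q6,7 [ 1.14 -1.48] grip 0.3 0.0
shift mm [ 0.5 -3.7 37.2] turn [ 0.03  0.17 -0.06] shift in goal axes [ 0.4 -3.7 37.2]
[[0.446 0.006 0.064]]
```

View pics/w1.png

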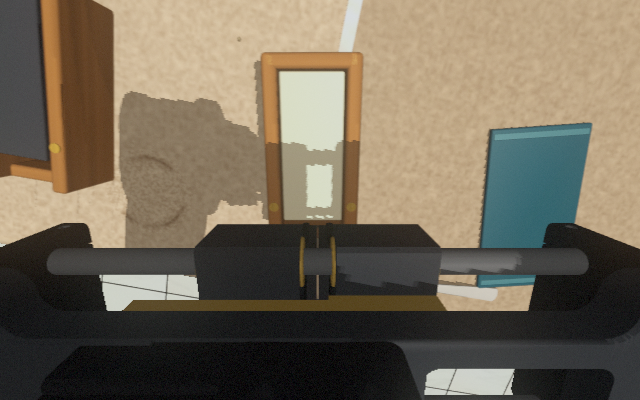

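The wrist view shows the shut fingers at about column 318, just short of the brass dots (274 and 351, row 207), and roughly centred between them. I correct 3.7 mm sideways and press down.

```bash
python3 -m handwheel '[[0,0.0005,-0.0037,0.015,0,0,0],[0,0,0,0.012,0,0,0],[0,0,0,0.006,0,0,0],[0,0,0,0.003,0,0,0],[0,0,0,0.003,0,0,0],[0,0,0,0.003,0,0,0]]'; python3 -c "
from h import *
goal([.4378,.0082,.047],11.4)"
```

```text
time: 4.53
position: [0.4397, 0.0122, 0.0586]
tool_rot: [-3.125, -0.322, -0.001]
ft_force: [0.1, 0.5, -0.4]
grip_width: 0.005
grip_force: 0.0
t 4.53 pos [0.4397 0.0122 0.0586] F [ 0.1  0.5 -0.4] q6,7 [ 1.05 -1.46] grip 0.4 0.0
shift mm [-2.7  3.6 11.6] turn [-0.   -0.04  0.35] shift in goal axes [-2.6  3.6 11.6]
```

```bash
python3 -m handwheel '[[0,0,0.0036,0,0,0,0],[0,-0.0026,0,0.003,0,0,0],[0,0,0,0.003,0,0,0],[0,0,0,0.003,0,0,0],[0,0,0,0.002,0,0,0],[0,0,0,0,0,0,0],[0,0,0,0,0,0,0]]'; python3 -c "
from h import *
goal([.4378,.0082,.047],11.4)"
```

```text
time: 5.4
position: [0.4377, 0.0082, 0.0476]
tool_rot: [-3.125, -0.322, -0.0]
ft_force: [-0.7, -0.1, -0.0]
grip_width: 0.004
grip_force: 0.0
t 5.4 pos [0.4377 0.0082 0.0476] F [-0.7 -0.1 -0. ] q6,7 [ 1.02 -1.45] grip 0.4 0.0
shift mm [ 0.1 -0.   0.6] turn [ 0.   -0.01  0.35] shift in goal axes [ 0.1 -0.   0.6]
```

Force is zero, so the stone has probably tipped by itself. I rise and look.

```bash
python3 -m handwheel '[[0,0,0,-0.03,0,0,0],[0.087,-0.02,0,-0.05,0,0,0],[0.087,-0.04,0,-0.03,0,0,0],[0.087,0,0,0,0,0,0.35],[0.087,0,0,0,0,0,0]]'; python3 - <<'E'
from h import *
s=ctrl.get_state();print(s['position'])
i,d=ctrl.get_image('wrist');cv2.imwrite('pics/w2.png',i);np.save('w2.npy',d)
j,e=ctrl.get_image('top');cv2.imwrite('pics/t2.png',j);np.save('t2.npy',e)
# section in block frame
o=np.array([.4819,.0171]);c,sn=np.cos(np.radians(11.4)),np.sin(np.radians(11.4))
for n,im,dd in(('wrist',i,d),('top',j,e)):
    Y,X=np.mgrid[0:400,0:640];uv=np.c_[X[dd>0],Y[dd>0]];P=pts(n,dd,uv)
    q=P[:,:2]-o;a=q@[c,sn];b=q@[-sn,c]
    hs=cv2.cvtColor(im,cv2.COLOR_BGR2HSV)[uv[:,1],uv[:,0]]
    m=(abs(a)<75)
    for k in range(-60,65,10):
        w=(abs(a*1000-k)<2)&(abs(b)<.015)&(P[:,2]<.12)
        if w.sum(): print(n,k,w.sum(),round(np.median(P[w,2])*1000,1))
    w=(abs(a)<.075)&(P[:,2]<.12)&(P[:,2]>.068)&(abs(b)<.04)
    print('above rim: x',np.percentile(a[w],[1,99])*1000,'y',np.percentile(b[w],[1,50,99])*1000)
E
```

```text
time: 6.02
position: [0.3793, -0.0039, 0.1576]
tool_rot: [-3.125, -0.312, -0.002]
ft_force: [-0.0, 0.6, 0.1]
grip_width: 0.373
grip_force: 0.0
[ 0.37933606 -0.00391605  0.15763266]
wrist -50 115 63.1
wrist -40 120 63.0
wrist -30 154 63.1
wrist -20 124 63.2
wrist -10 124 63.2
wrist 0 124 63.1
wrist 10 129 63.1
wrist 20 155 63.2
wrist 30 146 63.3
wrist 40 150 63.2
wrist 50 160 63.2
wrist 60 161 63.1Traceback (most recent call last):
  File "<stdin>", line 16, in <module>
    return _quantile_unchecked(
        a, q, axis, out, overwrite_input, method, keepdims, weights)
    return _ureduce(a,
                    func=_quantile_ureduce_func,
    ...<5 lines>...
                    overwrite_input=overwrite_input,
                    method=method)
    r = func(a, **kwargs)
    result = _quantile(arr,
                       quantiles=q,
    ...<2 lines>...
                       out=out,
                       weights=wgt)
    slices_having_nans = np.isnan(arr[-1, ...])
                                  ~~~^^^^^^^^^
IndexError: index -1 is out of bounds for axis 0 with size 0
```

View pics/w2.png

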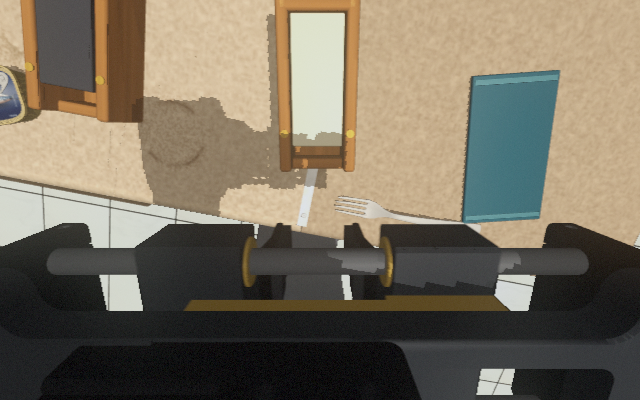

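The wrist view shows the stone still flush (flat at z≈63 mm), so the press did not take. I check the dots' positions against where the TCP was.

```bash
python3 - <<'E'
from h import *
e=np.load('t2.npy');d=np.load('w2.npy')
print('dots top',np.round(pts('top',e,[(305,236),(337,229)]),4))
i=cv2.imread('pics/w2.png');print('dots wrist',np.round(pts('wrist',d,[(284,133),(350,133)]),4),'stone end L/R',np.round(pts('wrist',d,[(295,145),(340,145)]),4),'far',np.round(pts('wrist',d,[(295,14),(340,14)]),4))
print('fork',np.round(pts('wrist',d,[(345,205)]),4))
c=ctrl.camera_info('wrist');s=ctrl.get_state();print(s['position'])
for n,P in(('tcp',s['position']),('stone press',np.array([.4378,.0082,.062]))):
    q=c['R']@P+c['t'];print(n,(c['intrinsics']@q/q[2])[:2],q)
# wrist depth near finger region
print(np.round(d[225:300:10,[245,280,318,350,388]],3))
for v,u in((240,280),(260,280),(240,350)): print(pts('wrist',d,[(u,v)])-s['position'])
E
```

```text
dots top [[ 0.4307  0.0397  0.0604]
 [ 0.4446 -0.0245  0.0627]]
dots wrist [[ 0.4317  0.0407  0.0635]
 [ 0.4448 -0.024   0.0642]] stone end L/R [[ 0.4221  0.0279  0.0624]
 [ 0.4313 -0.0168  0.0633]] far [[0.5372 0.0486 0.0642]
 [0.5449 0.0087 0.0652]]
fork [[ 0.3539 -0.0458  0.0006]]
[ 0.37918044 -0.00399837  0.1576122 ]
tcp [317.27427396 221.83324424] [5.89471212e-05 1.78971291e-02 2.07325884e-01]
stone press [317.0290971  133.44257201] [-1.65821638e-04 -6.43847295e-02  2.84503548e-01]
[[0.091 0.167 0.374 0.172 0.091]
 [0.084 0.157 0.386 0.156 0.085]
 [0.081 0.143 0.825 0.147 0.082]
 [0.08  0.082 0.083 0.083 0.081]
 [0.08  0.083 0.081 0.082 0.081]
 [0.079 0.125 0.662 0.149 0.08 ]
 [0.081 0.128 0.62  0.142 0.082]
 [0.081 0.129 0.586 1.434 0.085]]
[[0.00607073 0.02132465 0.05685846]]
[[0.02894539 0.01678875 0.12120818]]
[[ 0.01279285 -0.01534796  0.05523374]]
```

The press point is confirmed by the dots, whose midpoint is (0.438, 0.008). The press was therefore too shallow: 14 mm instead of the needed 19 mm. I press again, deeper.

```bash
python3 -m handwheel '[[0,0.03,0,0.03,0,0,0],[0,0.03,0,0.02,0,0,0],[0,0,0,0.03,0,0,0],[0,0,0,0.015,0,0,0],[0,0,0,0.01,0,0,0],[0,0,0,0.004,0,0,0],[0,0,0,0,0,0,0],[0,0,0,0,0,0,0]]'; python3 -c "
from h import *
goal([.4378,.0082,.043],11.4)"
```

```text
time: 7.12
position: [0.4383, 0.0079, 0.0493]
tool_rot: [-3.126, -0.312, -0.003]
ft_force: [1.1, 0.3, 0.5]
grip_width: 0.003
grip_force: 0.0
t 7.12 pos [0.4383 0.0079 0.0493] F [1.1 0.3 0.5] q6,7 [ 1.02 -1.46] grip 0.3 0.0
shift mm [-0.4 -0.4  6.3] turn [-0.02 -0.09 -0.  ] shift in goal axes [-0.4 -0.4  6.3]
```

```bash
python3 -m handwheel '[[0,0,0,0.003,0,0,0],[0,0,0,0,0,0,0]]';python3 -m handwheel '[[0,0,0,0.002,0,0,0],[0,0,0,0,0,0,0]]';python3 -m handwheel '[[0,0,0,0.0015,0,0,0],[0,0,0,0,0,0,0],[0,0,0,0,0,0,0]]'; python3 - <<'E'
from h import *
goal([.4378,.0082,.043],11.4)
i,d=ctrl.get_image('side');cv2.imwrite('pics/s3.png',cv2.resize(i[140:260,240:400],None,fx=4,fy=4,interpolation=cv2.INTER_CUBIC))
E
```

```text
time: 7.38
position: [0.4376, 0.0078, 0.0455]
tool_rot: [-3.126, -0.312, 0.0]
ft_force: [-0.4, 0.7, -0.3]
grip_width: 0.005
grip_force: 0.0
time: 7.62
position: [0.4375, 0.0078, 0.0434]
tool_rot: [3.126, 0.312, -0.0]
ft_force: [-0.4, -0.2, -0.8]
grip_width: 0.004
grip_force: 0.0
time: 8.0
position: [0.4376, 0.0078, 0.0421]
tool_rot: [-3.126, -0.312, -0.0]
ft_force: [-0.0, 0.3, 0.7]
grip_width: 0.005
grip_force: 0.0
t 8.0 pos [0.4376 0.0078 0.0421] F [-0.   0.3  0.7] q6,7 [ 1.01 -1.45] grip 0.5 0.0
shift mm [ 0.2 -0.4 -0.9] turn [-0. -0. -0.] shift in goal axes [ 0.2 -0.4 -0.9]
```

View pics/s3.png

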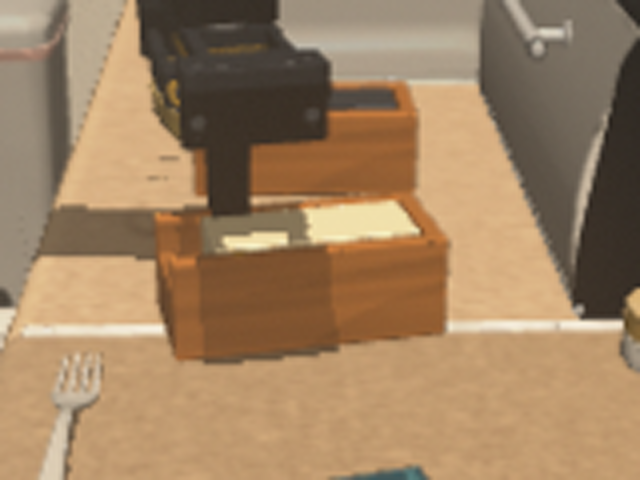

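The side view shows the stone still flush, with the fingertip (crop pixel 230,212) at or just above it. The force is zero at a reported z of 42 mm, so the tip height needs checking. I measure the real fingertip from the side depth.

```bash
python3 - <<'E'
from h import *
i,d=ctrl.get_image('side')
s=ctrl.get_state()
for v in range(176,202,2):
    p=pts('side',d,[(297,v)]);print(v,i[v,297],np.round(p,4))
Y,X=np.mgrid[140:200,275:330];uv=np.c_[X.ravel(),Y.ravel()];uv=uv[(i[uv[:,1],uv[:,0]].max(1)<70)&(d[uv[:,1],uv[:,0]]>0)]
P=pts('side',d,uv);w=np.linalg.norm(P[:,:2]-s['position'][:2],axis=1)<.03
print('finger pts',w.sum(),'z min/pcts',np.percentile(P[w,2],[0,1,5,20]),'x',np.percentile(P[w&(P[:,2]<.1),0],[2,98]),'y',np.percentile(P[w&(P[:,2]<.1),1],[2,50,98]))
print(s['joint_positions'],s['position'])
E
```

```text
176 [39 50 61] [[ 0.441  -0.0799  0.1455]]
178 [39 50 61] [[ 0.4386 -0.0057  0.1144]]
180 [38 49 60] [[ 0.4384 -0.0035  0.1089]]
182 [38 50 61] [[ 0.4383 -0.0028  0.1039]]
184 [38 50 61] [[ 0.4382 -0.0038  0.0995]]
186 [39 50 62] [[ 0.4381 -0.0016  0.0939]]
188 [39 51 62] [[ 0.438  -0.0027  0.0895]]
190 [40 51 62] [[ 0.4379 -0.0015  0.0842]]
192 [39 52 63] [[ 0.4377 -0.0011  0.0792]]
194 [ 79 104 119] [[0.4367 0.0276 0.0624]]
196 [ 87 116 133] [[0.437  0.0149 0.0626]]
198 [ 88 116 133] [[0.4373 0.0027 0.0628]]
200 [171 224 241] [[ 0.4375 -0.0078  0.0623]]
finger pts 401 z min/pcts [0.07564714 0.0769783  0.08181122 0.09610296] x [0.42611367 0.44703803] y [-0.00420106 -0.00098575  0.01166566]
[-0.58860553 -0.01115906  0.51243406  2.14369016  0.00642091  1.00746793
 -1.45154609] [0.43770651 0.00775288 0.04210074]
```

The fingertip really ends at z≈76 mm while the reported TCP z is 42 mm. I check whether this 34 mm offset was there at the start too.

```bash
python3 - <<'E'
from h import *
i=cv2.imread('pics/side0.png');d=np.load('side0.npy')
Y,X=np.mgrid[0:130,195:260];uv=np.c_[X.ravel(),Y.ravel()];uv=uv[d[uv[:,1],uv[:,0]]>0]
P=pts('side',d,uv);w=(np.linalg.norm(P[:,:2]-[.181,.6236],axis=1)<.09)&(P[:,2]<.5)
print('start tip z',np.percentile(P[w,2],[0,1,5]),'tcp .189');
Q=P[w&(P[:,2]<np.percentile(P[w,2],10))];print(Q.mean(0),Q.min(0),Q.max(0))
i,d=ctrl.get_image('top');Y,X=np.mgrid[150:300,260:380];uv=np.c_[X.ravel(),Y.ravel()];uv=uv[d[uv[:,1],uv[:,0]]>0]
P=pts('top',d,uv);print('top view max z near tool',P[:,2].max())
s=ctrl.get_state();c=ctrl.camera_info('wrist');C=-c['R'].T@c['t'];print('cam rel tcp',C-s['position'])
j,e=ctrl.get_image('wrist');Y,X=np.mgrid[0:225,200:440];uv=np.c_[X.ravel(),Y.ravel()];P=pts('wrist',e,uv);b=(abs(P[:,2]-.062)<.02)
print('wrist rim z',np.percentile(P[(P[:,2]>.03),2],[10,50,90]))
for v in range(215,300,8): print(v,np.round(pts('wrist',e,[(310,v)])-s['position'],3), np.round(e[v,310],3))
E
```

```text
start tip z [0.22319848 0.22783463 0.24838076] tcp .189
[0.18088814 0.61651372 0.24730695] [0.15517359 0.5589793  0.22319848] [0.20591133 0.67447091 0.27021674]
top view max z near tool 0.5380483800420137
cam rel tcp [0.0690043  0.01390703 0.19582644]
wrist rim z [0.06164246 0.06301756 0.06394988]
215 [[0.011 0.007 0.021]] 0.183
223 [[0.006 0.006 0.021]] 0.185
231 [[0.009 0.006 0.044]] 0.162
239 [[0.01  0.006 0.056]] 0.15
247 [[0.01  0.006 0.066]] 0.141
255 [[0.032 0.009 0.12 ]] 0.083
263 [[0.03  0.008 0.121]] 0.083
271 [[0.027 0.008 0.121]] 0.083
279 [[0.002 0.004 0.083]] 0.127
287 [[-0.003  0.003  0.081]] 0.129
295 [[-0.006  0.002  0.083]] 0.128
```

The offset is constant: the start showed 223 against 189 mm, and now 76 against 42 mm. The real fingertips lie about 34 mm behind the reported TCP along the tool, so I use tip = TCP − 34 mm. I press on with the force watched.

```bash
python3 -m handwheel '[[0,0,0,0.01,0,0,0],[0,0,0,0.004,0,0,0],[0,0,0,0.004,0,0,0],[0,0,0,0,0,0,0]]';python3 -m handwheel '[[0,0,0,0.004,0,0,0],[0,0,0,0.003,0,0,0],[0,0,0,0.003,0,0,0],[0,0,0,0,0,0,0]]';python3 -m handwheel '[[0,0,0,0.0015,0,0,0],[0,0,0,0,0,0,0]]'; python3 - <<'E'
from h import *
i,d=ctrl.get_image('side')
cv2.imwrite('pics/s4.png',cv2.resize(i[140:260,240:400],None,fx=4,fy=4,interpolation=cv2.INTER_CUBIC))
E
```

```text
time: 8.7
position: [0.4373, 0.0077, 0.0236]
tool_rot: [3.126, 0.312, -0.001]
ft_force: [-0.5, 0.5, 0.5]
grip_width: 0.006
grip_force: 0.0
time: 9.2
position: [0.4381, 0.0079, 0.0157]
tool_rot: [-3.125, -0.312, 0.0]
ft_force: [-6.0, -0.7, 16.5]
grip_width: 0.005
grip_force: 8.7
time: 9.45
position: [0.4383, 0.008, 0.0155]
tool_rot: [-3.125, -0.311, 0.0]
ft_force: [-9.8, -2.0, 27.2]
grip_width: 0.006
grip_force: 15.0
```

View pics/s4.png

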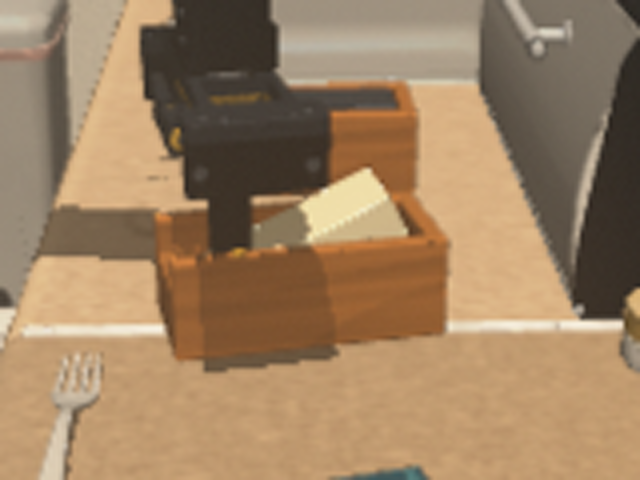

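The stone has tipped: its raised end shows at crop (370,200), and the press ended at 27 N with the tip at about 49 mm, as predicted. I retreat upward, open and measure.

```bash
python3 -m handwheel '[[0,0,0,-0.005,0,0,0],[0,0,0,-0.04,0,0,0],[0.087,-0.02,0,-0.06,0,0,0],[0.087,-0.02,0,-0.03,0,0,0],[0.087,-0.02,0,0,0,0,0],[0.087,0,0,0,0,0,0],[0.087,0,0,0,0,0,0]]'; python3 - <<'E'
from h import *
j,e=ctrl.get_image('wrist')
o=np.array([.4819,.0171]);c,sn=np.cos(np.radians(11.4)),np.sin(np.radians(11.4))
Y,X=np.mgrid[0:215,0:640];uv=np.c_[X.ravel(),Y.ravel()];uv=uv[e[uv[:,1],uv[:,0]]>0];P=pts('wrist',e,uv)
q=P[:,:2]-o;a=q@[c,sn]*1e3;b=q@[-sn,c]*1e3
for k in range(-40,65,10):
    w=(abs(a-k)<2)&(abs(b)<15)
    if w.sum():print(k,round(np.median(P[w,2])*1e3,1))
w=(P[:,2]>.068)&(abs(a)<75)&(abs(b)<45);print('above rim x',np.percentile(a[w],[1,99]),'y',np.percentile(b[w],[1,99]))
w=(a>20)&(a<38)&(abs(b)<45)&(P[:,2]>.068);print(rect(np.c_[a[w],b[w],P[w,2]*1e3]/1e3))
goal([.5123,.0232,.12],11.4)
E
```

```text
time: 10.38
position: [0.3794, -0.0041, 0.1465]
tool_rot: [3.126, 0.312, 0.0]
ft_force: [-0.9, -0.6, 0.8]
grip_width: 0.491
grip_force: 0.0
-40 47.1
-30 51.8
-20 56.4
-10 61.0
0 65.6
10 70.5
20 75.2
30 79.7
40 84.3
50 73.9
above rim x [ 4.36533237 52.04714014] y [-24.39794681  24.19012853]
(array([29. , -0.1]), array([17.9, 50.2]), -90.0, array([75.4, 79.5, 83.3]))
t 10.43 pos [ 0.3794 -0.004   0.1464] F [ 0.2 -0.8  0.9] q6,7 [ 1.28 -1.56] grip 46.7 0.0
shift mm [135.7  -0.4  26.4] turn [ 0.01  0.02 -0.01] shift in goal axes [135.7  -0.4  26.4]
```

The tipped stone matches the model exactly (25°, centred in y). I open fully, move above the raised end and look once the fingers are down.

```bash
python3 -m handwheel '[[0.087,0,0,0,0,0,0],[0.087,0,0,0,0,0,0],[0.087,0.045,0,0,0,0,0],[0.087,0.045,0,0.01,0,0,0],[0.087,0.045,0,0.016,0,0,0],[0.087,0,0,0,0,0,0],[0.087,0,0,0,0,0,0]]';python3 -c "
from h import *
goal([.5123,.0232,.031],11.4)"
```

```text
time: 11.3
position: [0.5107, 0.0222, 0.1204]
tool_rot: [3.125, 0.312, -0.003]
ft_force: [-0.8, -0.6, 0.6]
grip_width: 1.004
grip_force: 0.0
t 11.3 pos [0.5107 0.0222 0.1204] F [-0.8 -0.6  0.6] q6,7 [ 1.18 -1.43] grip 87.4 0.0
shift mm [ 1.9 -0.7 89.4] turn [ 0.03  0.11 -0.01] shift in goal axes [ 1.8 -0.6 89.4]
```

```bash
python3 -m handwheel '[[0.087,0.0015,0,0.03,0,0,0],[0.087,0,0,0.03,0,0,0],[0.087,0,0,0.015,0,0,0],[0.087,0,0,0.008,0,0,0],[0.087,0,0,0.003,0,0,0],[0.087,0,0,0,0,0,0],[0.087,0,0,0,0,0,0]]';python3 - <<'E'
from h import *
goal([.5123,.0232,.031],11.4)
i,d=ctrl.get_image('side')
Y,X=np.mgrid[130:215,300:360];uv=np.c_[X.ravel(),Y.ravel()];uv=uv[(i[uv[:,1],uv[:,0]].max(1)<80)&(d[uv[:,1],uv[:,0]]>0)]
P=pts('side',d,uv);w=(np.linalg.norm(P[:,:2]-[.512,.023],axis=1)<.07)&(P[:,1]<0)
print('near finger z',np.percentile(P[w,2],[0,1,5]),'x',np.percentile(P[w&(P[:,2]<.1),0],[2,98]))
E
```

```text
time: 12.18
position: [0.5135, 0.023, 0.0356]
tool_rot: [-3.126, -0.312, -0.002]
ft_force: [-0.0, 1.1, -0.2]
grip_width: 0.997
grip_force: 0.0
t 12.18 pos [0.5135 0.023  0.0356] F [-0.   1.1 -0.2] q6,7 [ 1.01 -1.38] grip 86.8 0.0
shift mm [-1.1 -0.4  4.6] turn [-0.01 -0.08 -0.  ] shift in goal axes [-1.1 -0.4  4.6]
near finger z [0.06879702 0.07031727 0.07452139] x [0.51267599 0.53287496]
```

```bash
python3 -m handwheel '[[0.087,-0.001,0,0.0045,0,0,0],[0.087,0,0,0,0,0,0]]';python3 -m handwheel '[[0.045,0,0,0,0,0,0],[0.045,0,0,0,0,0,0],[0.045,0,0,0,0,0,0],[0.045,0,0,0,0,0,0],[0.04,0,0,0,0,0,0],[0.04,0,0,0,0,0,0],[0.04,0,0,0,0,0,0],[0.04,0,0,0,0,0,0]]' 55
```

```text
time: 12.48
position: [0.5114, 0.0227, 0.0299]
tool_rot: [3.126, 0.312, -0.001]
ft_force: [-0.2, 0.9, -0.3]
grip_width: 0.999
grip_force: 0.0
time: 13.48
position: [0.5119, 0.0227, 0.0304]
tool_rot: [-3.126, -0.312, -0.0]
ft_force: [0.5, -0.2, -0.1]
grip_width: 0.57
grip_force: 55.0
```

Gripped at 49.6 mm with 55 N. I lift straight up.

```bash
python3 -m handwheel '[[0.04,0,0,-0.004,0,0,0],[0.04,0,0,-0.008,0,0,0],[0.04,0,0,-0.015,0,0,0],[0.04,0,0,-0.02,0,0,0],[0.04,0,0,-0.025,0,0,0],[0.04,0,0,-0.025,0,0,0],[0.04,0,0,-0.015,0,0,0],[0.04,0,0,0,0,0,0],[0.04,0,0,0,0,0,0]]';python3 - <<'E'
from h import *
goal([.46,-.224,.15],14.8)
i,d=ctrl.get_image('side');cv2.imwrite('pics/s5.png',cv2.resize(i[100:260,240:440],None,fx=3,fy=3,interpolation=cv2.INTER_CUBIC));np.save('s5.npy',d);cv2.imwrite('pics/s5r.png',i)
E
```

```text
time: 14.6
position: [0.5112, 0.0227, 0.1416]
tool_rot: [3.126, 0.312, -0.002]
ft_force: [-0.3, 0.5, -3.5]
grip_width: 0.568
grip_force: 55.0
t 14.6 pos [0.5112 0.0227 0.1416] F [-0.3  0.5 -3.5] q6,7 [ 1.23 -1.44] grip 49.4 55.0
shift mm [-99.  231.7  -8.3] turn [-0.01  0.08 -3.4 ] shift in goal axes [-112.5  225.4   -8.4]
```

View pics/s5.png

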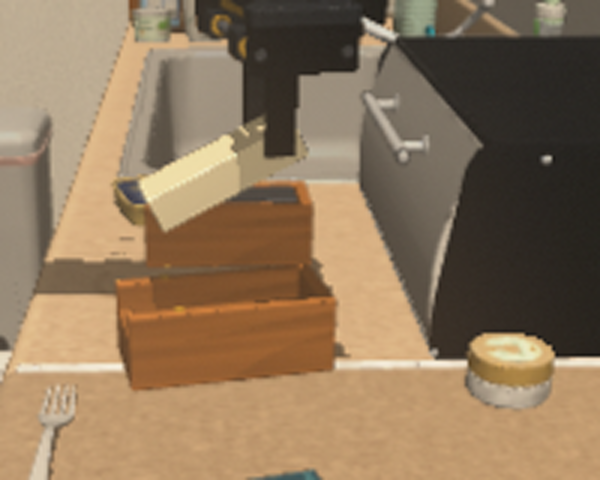

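Held clear of the block, with 55 N and 3.5 N of weight as expected. The stone is still tilted about 25°. I carry it over the mat and level it with −25° about tool y.

```bash
python3 -m handwheel '[[0.04,0,0,0,0,0,-3.4],[0.04,-0.0148,0.0376,0,0,0,0],[0.04,-0.0148,0.0376,0,0,0,0],[0.04,-0.0148,0.0376,0,0,0,0],[0.04,-0.0148,0.0376,0,0,0,0],[0.04,-0.0148,0.0376,0,0,0,0],[0.04,-0.0148,0.0379,0,0,0,0],[0.04,0,0,0,0,-5,0],[0.04,0,0,0,0,-7,0],[0.04,0,0,0,0,-7,0],[0.04,0,0,0,0,-6,0],[0.04,0,0,0,0,0,0]]';python3 - <<'E'
from h import *
goal([.4831,-.2184,.06],14.8,-25)
i,d=ctrl.get_image('top');cv2.imwrite('pics/t6.png',i)
j,e=ctrl.get_image('side');cv2.imwrite('pics/s6.png',j)
H,S,V=cv2.split(cv2.cvtColor(j,cv2.COLOR_BGR2HSV))
m=(S<80)&(V>110);Y,X=np.nonzero(m);P=pts('side',e,np.c_[X,Y])
k=(e[Y,X]>0);P=pts('side',e,np.c_[X,Y][k]);
w=(np.linalg.norm(P[:,:2]-[.46,-.224],axis=1)<.08)&(P[:,2]>.07)&(P[:,2]<.25);P=P[w];uv=np.c_[X,Y][k][w]
print(len(P),P.min(0),P.max(0))
yw=np.radians(14.8);ax=(P[:,:2]-[.4603,-.2244])@[np.cos(yw),np.sin(yw)];ay=(P[:,:2]-[.4603,-.2244])@[-np.sin(yw),np.cos(yw)]
t=abs(ay)<.018
A=np.c_[ax[t],ay[t],np.ones(t.sum())]
for _ in range(5):
    s=np.linalg.lstsq(A,P[t,2],rcond=None)[0];r=P[t,2]-A@s;ok=abs(r)<2*np.std(r)+1e-4;A=A[ok];tt=np.where(t)[0][ok];t=np.zeros_like(t);t[tt]=True
print('top plane pitch,roll deg',np.degrees(np.arctan(s[:2])),'z0',s[2],len(A),np.std(r))
print('along',np.percentile(ax,[1,99]),'across',np.percentile(ay,[1,99]))
E
```

```text
time: 16.15
position: [0.4847, -0.2164, 0.1392]
tool_rot: [2.987, 0.394, -0.668]
ft_force: [-0.4, 0.3, -3.0]
grip_width: 0.571
grip_force: 55.0
t 16.15 pos [ 0.4847 -0.2164  0.1392] F [-0.4  0.3 -3. ] q6,7 [ 1.59 -0.89] grip 49.6 55.0
shift mm [31.8  1.6 72.6] turn [0.02 0.22 0.22] shift in goal axes [31.6  1.5 72.7]
777 [ 0.3969771  -0.26370421  0.18167337] [ 0.51925651 -0.17987218  0.2285743 ]
top plane pitch,roll deg [0.08373766 0.23389892] z0 0.1849455048855337 521 0.00034596819901172403
along [-0.05981693  0.04845679] across [-0.02547615  0.02262725]
```

The stone is level (0.1° pitch, 0.2° roll) and spans −60 mm along the mat, so it is centred. I descend vertically, in tool axes 0.423 x and 0.906 z.

```bash
python3 -m handwheel '[[0.04,0.011,0,0.0236,0,0,0],[0.04,0.011,0,0.0236,0,0,0],[0.04,0.011,0,0.0236,0,0,0],[0.04,0.011,0,0.0236,0,0,0],[0.04,0.011,0,0.0236,0,0,0],[0.04,0,0,0,0,0,0],[0.04,0,0,0,0,0,0]]';python3 - <<'E'
from h import *
goal([.4831,-.2184,-.0115],14.8,-25)
j,e=ctrl.get_image('side')
H,S,V=cv2.split(cv2.cvtColor(j,cv2.COLOR_BGR2HSV))
Y,X=np.nonzero((S<80)&(V>110)&(e>0));P=pts('side',e,np.c_[X,Y])
w=(np.linalg.norm(P[:,:2]-[.46,-.224],axis=1)<.08)&(P[:,2]>.03)&(P[:,2]<.25);P=P[w]
yw=np.radians(14.8);D=P[:,:2]-[.4603,-.2244];ax=D@[np.cos(yw),np.sin(yw)];ay=D@[-np.sin(yw),np.cos(yw)]
t=(abs(ay)<.018)&(ax<.01);print('top z at ax',[(k,round(np.median(P[t&(abs(ax-k/1000)<.004),2])*1e3,1)) for k in(-50,-35,-20,-5)])
print('along',np.percentile(ax,[1,99]),'across',np.percentile(ay,[1,99]))
E
```

```text
time: 17.12
position: [0.484, -0.2191, 0.0138]
tool_rot: [2.99, 0.386, -0.659]
ft_force: [-0.1, -1.1, -2.4]
grip_width: 0.567
grip_force: 55.0
t 17.12 pos [ 0.484  -0.2191  0.0138] F [-0.1 -1.1 -2.4] q6,7 [ 1.37 -0.9 ] grip 49.3 55.0
shift mm [10.  -1.  23.3] turn [ 0.02 -0.15 -0.08] shift in goal axes [10.  -0.9 23.2]
top z at ax [(-50, np.float64(57.8)), (-35, np.float64(57.8)), (-20, np.float64(57.9)), (-5, np.float64(57.8))]
along [-0.06031322  0.04802168] across [-0.02636555  0.02248379]
```

```bash
python3 -m handwheel '[[0.04,0.0042,-0.001,0.0091,0,0,0],[0.04,0.0034,0,0.0073,0,0,0],[0.04,0.0017,0,0.0036,0,0,0],[0.04,0,0,0,0,0,0],[0.04,0,0,0,0,0,0]]';python3 -m handwheel '[[0.04,0.0004,0,0.0009,0,0,0],[0.04,0,0,0,0,0,0]]';python3 -m handwheel '[[0.04,0.0004,0,0.0009,0,0,0],[0.04,0,0,0,0,0,0]]'
```

```text
time: 17.8
position: [0.4835, -0.2175, -0.0098]
tool_rot: [2.989, 0.388, -0.662]
ft_force: [-0.6, 0.5, -2.8]
grip_width: 0.569
grip_force: 55.0
time: 18.05
position: [0.4835, -0.2174, -0.0108]
tool_rot: [2.989, 0.388, -0.662]
ft_force: [0.7, 0.8, -3.2]
grip_width: 0.569
grip_force: 55.0
time: 18.3
position: [0.4836, -0.2174, -0.0112]
tool_rot: [2.989, 0.388, -0.662]
ft_force: [-0.5, 0.8, 3.2]
grip_width: 0.564
grip_force: 55.0
```

Contact at the predicted height: the force turned to +3 N. I release slowly and retreat along the tool axis.

```bash
python3 -m handwheel '[[0.052,0,0,0,0,0,0],[0.056,0,0,0,0,0,0],[0.07,0,0,0,0,0,0],[0.075,0,0,0,0,0,0],[0.075,0,0,0,0,0,0],[0.075,0,0,-0.02,0,0,0],[0.075,0,0,-0.05,0,0,0],[0.075,-0.02,0,-0.055,0,0,0],[0.075,0,0,-0.05,0,0,0],[0.075,0,0,0,0,0,0],[0.075,0,0,0,0,0,0]]' 10;python3 - <<'E'
from h import *
goal([.4831,-.2184,.15],14.8,-25)
j,e=ctrl.get_image('side');i,d=ctrl.get_image('top')
cv2.imwrite('pics/end.png',np.vstack([cv2.resize(j[130:320,220:420],(600,285)),cv2.resize(i[130:280,170:490],(600,281))]))
H,S,V=cv2.split(cv2.cvtColor(j,cv2.COLOR_BGR2HSV))
Y,X=np.nonzero((S<80)&(V>110)&(e>0));P=pts('side',e,np.c_[X,Y])
w=(np.linalg.norm(P[:,:2]-[.46,-.224],axis=1)<.08)&(P[:,2]>.028)&(P[:,2]<.06)
print(w.sum(),*rect(P[w]))
E
```

```text
time: 19.68
position: [0.5368, -0.203, 0.1544]
tool_rot: [2.989, 0.388, -0.664]
ft_force: [-1.0, -0.7, -0.1]
grip_width: 0.864
grip_force: 0.0
t 19.68 pos [ 0.5368 -0.203   0.1544] F [-1.  -0.7 -0.1] q6,7 [ 1.67 -0.91] grip 75.2 0.0
shift mm [-48.8   1.1  27.7] turn [-0.04  0.05  0.01] shift in goal axes [-48.8   1.1  27.6]
1104 [ 459.  -224.1] [ 51.5 119.5] 14.68 [32.  33.3 34.4]
```

View pics/end.png

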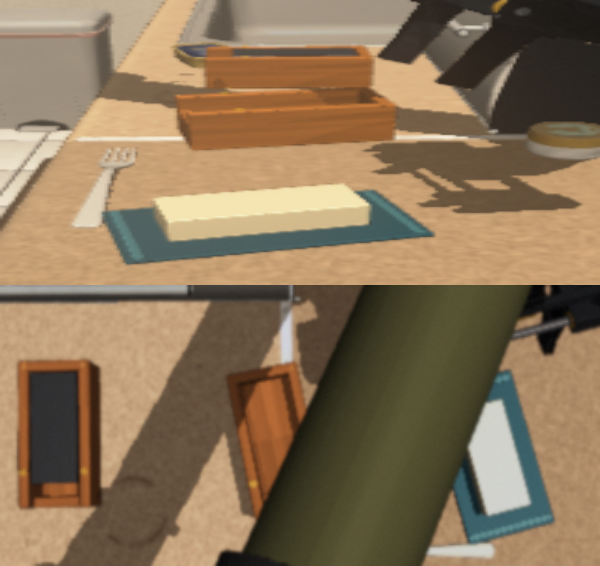

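The pale stone lies flat (top at 33 mm) in the middle of the mat at (459, −224) mm. Its yaw is 14.7° against the mat's 14.8°. The dark stone is still in its block and the gripper is clear.

```bash
python3 -c "
from bench import ctrl
print(ctrl.close_job())"
```

```text
the job is handed in; nothing more can be done
None
```

The pale whetstone lies flat in the middle of the mat, about 1 mm off centre and aligned lengthwise, the dark one is still in its block, and the job was handed in at about 20 s; I worked from the camera-measured fingertips, which sit about 34 mm behind the stated TCP, after two early presses stopped short of the stone.

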